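Snug the analyser's drain plug and put the manifold back in service

ROBOT

A 6-joint arm with a two-finger parallel gripper is mounted at the origin on the work surface. World frame = base frame: x ahead of the robot, y to its left, z up, the work surface at z = 0. Lengths are in m, angles in rad, forces in N, time in s.
With the tool pointing down it reaches from about 0.35 to 0.775 m from the base axis. Payload 7.3 kg.
Tool frame: the origin (TCP) lies on the front face of the gripper's body, between the roots of the fingers; the fingertips stand 66 mm ahead of it and the grasp point (between the pads) lies 47 mm ahead of it; z points along the fingers, y is the direction in which the jaws open and shut (so a half turn about z gives the same grasp; the last joint's range is limited). The gripper opens to 92 mm and grips with 3 to 60 N. Pads are 19 mm wide; open, the fingers measure 130 mm over their backs; the gripper's body (75 mm by 190 mm) begins 47 mm behind the grasp point.
Start: joints at [-1.437, 0.342, 1.524, -0, 1.275, -0.146], TCP at [0.145, -0.505, 0.292] pointing down, gripper open.
Joint ranges: [-2.53, 2.53], [-0.77, 2.02], [0.04, 2.7], [-1, 4.14], [0.28, 2.66], [-3.11, 3.11]. Speed limits (rad/s): [2.57, 2.57, 3.14, 3.14, 3.14, 3.14].

INTERFACE

Orientations are given as [roll, pitch, yaw] about the fixed x, y, z axes, in that order (R = Rz(yaw) Ry(pitch) Rx(roll)).
In Python, from cell import observe, read_camera, hand_in, search_frame, tip_of gives the robot as it stands. The module is installed in compiled form; this text tells all that it offers.
- The arm moves only by the tool apply_moves, never from a script. Its argument "motion" is a list of rows, each an object with "offset": the shift along the tool's x, y, z in mm, a list of three; "rotation": the turn, a rotation vector about the tool's x, y, z in rad, a list of three. In form: [{"offset": [x, y, z], "rotation": [rx, ry, rz]}, ...]. A call has 1 to 12 rows; each row shifts and turns the pose as measured when the row begins, along the tool's axes as they then stand; what a row does not reach is not made up. A row lasts 1/12 s, in which the tool goes at most 41.7 mm and 7.16 degrees, less where a joint would pass 70% of its speed; a pose out of reach is approached as far as the arm can. A call with a gripper value outside its range is refused whole. "grip" is the closure, from 0 (fully open) to 1 (shut), set as the call begins (left out, the last holds). The fingers move at their own pace and stop on an object; "grip_force" is the grip in N (left out, the last holds). Time passes only in rows, so rows that do not move let the fingers close. It gives the time, the measured TCP pose, the force and the opening at its end, in the units of the state.
- observe(): the state, without advancing time (a new reading comes with each control period).
- read_camera(name): name is "side" or "top" or "wrist"; returns a dict with "img" (384x512x3 uint8, red, green, blue), "camera_matrix" (3x3 intrinsics, pixels), "D" ([k1, k2, p1, p2, k3] as OpenCV has them; the pictures are not rectified), "R" (3x3) and "t" (3): a world point X has camera coordinates R X + t; the wrist camera has in their place "tool_from_camera" (4x4, takes a point from camera to tool coordinates, whose origin is the TCP and whose axes are the flange's). Camera axes: x right, y down, z forward; pixel columns grow to the right and rows downward; lengths in m; the calibration is good to about 2 mm. A picture is of the moment at which its call begins: read the wrist's pose just before it. There is no depth.
- hand_in(): hands the job in, once; it reports no verdict.
Trained networks look in a picture, given as the dict that the camera call returned (one of the last four; its "shot" number tells which), for a name from the list of things; names that differ only in an ending like _2 or _b are one class to them, and where a whole thing is asked for, a point or a joint stands for the part that bears it (a point fixed in the world has none). Each returns a list of dicts, best first, with "score" (0 to 1); they miss things now and then, are a little off and sometimes report something else, mostly with a low value. They report only what shows in the picture. A call takes as long as a camera call.
- search_frame(query, picture): "location" ([x, y, z] in m, in world coordinates, good to about 4 mm: the middle of the surface that is visible of it).
- tip_of(query, picture): "location" ([x, y, z] in m, in world coordinates, good to about 4 mm: a listed point, or the origin of a listed thing).
The state is a dict: "time": time; "qpos": joint angles; "qvel": joint speeds; "joint_efforts": joint torques, N m; "tool_pos": TCP position; "tool_rot": TCP orientation; "contact_force": force on the tool from outside, world axes, zero at the start; "torque": the same for the moment, N m; "opening": finger opening in m.
Only numpy, scipy, OpenCV 4.12 (cv2) and the standard library are available. Lean on these libraries where they do the work, as an engineer would, in place of code of your own. Each camera call takes 0.05 s, during which the arm holds its last target.

TASK

Tighten the blue winged drain plug clockwise in its white port on the analyser's manifold until it goes properly snug by feel, without overtightening it, because the plastic port strips easily. Then flip the red-knobbed isolating lever on the same block over to its far stop, and leave the bottle, beaker and tube rack standing where they are.

Things in the scene. Friction and masses are not known exactly. Their poses are not given: they have to be found in the camera images.
- manifold: Grey plastic block 100 x 270 mm, top 55 mm above the bench, on a 130 x 300 mm steel foot plate, fixed. Origin: centre of its underside, on the bench; x across the block (brass stubs on its +x side, round gauge on its -x side), y along it, z up. Plug axis at (0, -75) mm, lever at (0, +75) mm.
- port: White round plastic boss, 42 mm across, 12 mm tall, fixed around the plug; origin on the plug's axis at its foot, 55 mm above the bench (its heading is of no use). The taper of its bore differs from start to start. Well snug: the turning moment stands 0.2 to 0.25 N m above that of free running, read at a pause or at the same slow speed. A rise under 0.1 is still loose; over 0.35 strips the port.
- plug: Brass taper plug with blue wing handle, started in the thread but loose. Wing: upright bar 54 mm long (its own x), 12 mm thick (own y), 28 mm tall, centre 48 mm above the origin; under it a 20 mm neck and a 40 mm flange, its top 24 mm above the origin. Origin on its axis, level with the block's top. Turns only about vertical z; clockwise from above tightens. It does not sink noticeably.
- plug_grip (a point): Centre of the wing bar, on the plug's axis, 103 mm above the bench: pinch across the thickness from above. Turning drags steadily (0.15 to 0.2 N m, more if turned fast) for 0.6 to 3 rad, unknown beforehand; then it bites and the moment climbs about 1 N m per rad. Let go, it stays (or springs back a little). It may need several holds.
- lever (a joint): Angle of the isolating lever (rad): starts between 0 and 0.15, leaning to the block's -x side; 1.0 is the stop on the +x side. Stays where it is left, needs about 1 N at the knob. It is 65 mm long to the knob's centre, hinged 22 mm above the block's top (77 mm above the bench) at (0, +75) mm in the block's frame, upright at 0.5 rad.
- lever_tip (a point): Centre of the lever's red ball knob, 26 mm across; it moves in an arc in the block's x-z plane.
- reagent: Loose white bottle with blue cap, 64 mm across, 145 mm tall, origin at the centre of its underside. Leave alone.
- beaker: Loose glass beaker, 70 mm across, 85 mm tall, origin at the centre of its underside. Leave alone.
- tube_rack: Loose orange rack 50 x 130 mm with capped tubes, 64 mm tall overall, origin at the centre of its underside. Leave alone.

How it is judged:
By the outcome, as a careful person would: the job done as asked, in the order asked, and still so for the second after the job is handed in, with the robot touching nothing.
It also fails if it takes over 67 s, if anything falls off the work surface, if the arm or the gripper's body presses on something with over 40 N, if the wrist force passes 120 N, or if a joint passes its speed limit or range.

## Working session

There is one attempt and no reset: what is moved stays moved. The work goes in short steps, Python scripts to look and compute and a tool call to move; the robot and the scene stay as the last step left them, time stands still between calls to the robot, and variables do not carry over. Pictures are saved under pics/ and viewed, and the job is handed in when it is done.

Besides the shell and the picture viewer there is one more tool, called after "Emit:" in YAML: its name, and indented under it one key for each argument. apply_moves: Moves the arm, as the interface text tells. Its arguments: {"type":"object","properties":{"motion":{"type":"array"},"grip":{"type":"number"},"grip_force":{"type":"number"}},"required":["motion"]}

```bash
mkdir -p pics
python3 - <<'E'
from cell import *
import cv2
s=observe();print(s)
for n in ["top","side"]:
    p=read_camera(n); cv2.imwrite(f"pics/{n}0.png",p["img"][:,:,::-1])
    for q in ["manifold","port","plug","plug_grip","lever","lever_tip","reagent","beaker","tube_rack"]:
        for f in (search_frame,tip_of):
            try:
                r=f(q,p); print(n,q,f.__name__,[(round(a["score"],2),[round(float(v),4) for v in a["location"]]) for a in r[:2]])
            except Exception as e: print(n,q,f.__name__,e)
print(observe()["time"])
E
```

```text
{'time': 0.0, 'qpos': array([-1.43703543e+00,  3.42700262e-01,  1.52501829e+00,  4.44759558e-06,
        1.27539989e+00, -1.45999619e-01]), 'qvel': array([-0.00043388,  0.00229912, -0.00084347,  0.00054414,  0.00019168,
        0.00057594]), 'joint_efforts': array([ 1.54196012e-03, -4.31229115e+01, -2.44216686e+01,  7.19773024e-02,
        5.60502650e-02, -1.21295593e-04]), 'tool_pos': array([ 0.14494678, -0.50427221,  0.2915561 ]), 'tool_rot': array([-3.14008372e+00, -2.26181206e-04,  2.79759047e-01]), 'contact_force': array([-0.48332619, -0.13773561,  0.98616568]), 'torque': array([ 0.02037213,  0.00440313, -0.01411019]), 'opening': 0.09162948185542581}
top manifold call [(0.97, [0.5912, 0.0717, 0.0536])]
top manifold call [(0.87, [0.6002, 0.0766, -0.003])]
top port call []
top port call [(0.43, [0.5833, 0.001, 0.0548])]
top plug call [(0.7, [0.5802, 0.0037, 0.0987]), (0.52, [0.658, 0.3071, 0.0481])]
top plug call [(0.63, [0.5824, 0.0048, 0.054])]
top plug_grip call [(0.81, [0.5783, 0.0048, 0.1035])]
top plug_grip call [(0.69, [0.5797, 0.0042, 0.1017])]
top lever call [(0.73, [0.59
[... 875 characters left out ...]
5772, -0.0021, 0.1013])]
side plug call [(0.86, [0.5785, 0.006, 0.0536])]
side plug_grip call [(0.82, [0.5766, -0.012, 0.1038])]
side plug_grip call [(0.9, [0.5807, -0.0019, 0.1082])]
side lever call []
side lever call it knows: beaker, lever_tip, manifold, plug, plug_grip, port, reagent, tube_rack
side lever_tip call [(0.55, [0.5969, 0.1488, 0.1398])]
side lever_tip call [(0.46, [0.593, 0.1541, 0.1356])]
side reagent call []
side reagent call [(0.84, [0.5378, -0.1451, 0.0053])]
side beaker call [(0.82, [0.6529, 0.2815, 0.0654])]
side beaker call [(0.75, [0.6547, 0.2932, 0.005])]
side tube_rack call [(0.74, [0.4699, 0.1077, 0.0328])]
side tube_rack call [(0.9, [0.4702, 0.1352, -0.0012])]
1.8
```

View pics/top0.png

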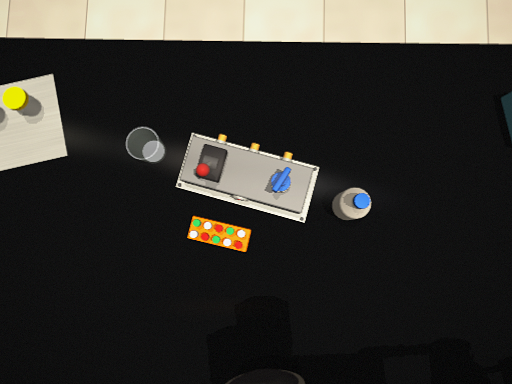

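View pics/side0.png

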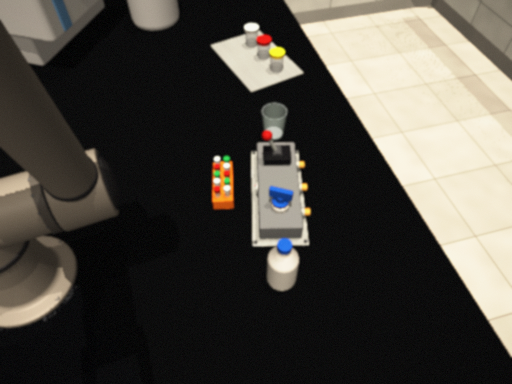

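The top view shows the manifold near (248,178), the wing at (282,180), the red knob at (203,170), the rack at (219,234), the beaker at (145,143) and the bottle at (352,204). Next I'll measure the headings.

```bash
cat > h.py <<'E'
import numpy as np, cv2
def ray(p,px,z):
    K=np.array(p["camera_matrix"]);D=np.array(p["D"])
    u=cv2.undistortPoints(np.array(px,float).reshape(-1,1,2),K,D).reshape(-1,2)
    R=np.array(p["R"]);t=np.array(p["t"]);c=-R.T@t
    d=np.c_[u,np.ones(len(u))]@R
    return c+d*((z-c[2])/d[:,2])[:,None]
def proj(p,X):
    R=np.array(p["R"]);t=np.array(p["t"])
    return cv2.projectPoints(np.array(X,float).reshape(-1,3),cv2.Rodrigues(R)[0],t,np.array(p["camera_matrix"]),np.array(p["D"]))[0].reshape(-1,2)
E
python3 - <<'E'
from cell import *
from h import *
p=read_camera("top"); im=p["img"]; hsv=cv2.cvtColor(im,cv2.COLOR_RGB2HSV)
cv2.imwrite("pics/top_z.png",cv2.resize(im[110:260,110:390],None,fx=2.85,fy=2.85,interpolation=cv2.INTER_CUBIC)[:,:,::-1])
m=((hsv[...,0]>105)&(hsv[...,0]<130)&(hsv[...,1]>120)); m[:, :255]=0;m[:,310:]=0; m[:150]=0;m[205:]=0
px=np.argwhere(m)[:,::-1]; print(len(px)); 
w=ray(p,px,0.11)[:,:2]; c=w.mean(0); ev,V=np.linalg.eigh(np.cov(w.T)); print("wing",c,V[:,1],np.arctan2(V[1,1],V[0,1]),ev**.5)
print("c @.103",ray(p,[px.mean(0)],.103))
r=((hsv[...,0]<8)|(hsv[...,0]>172))&(hsv[...,1]>150)&(hsv[...,2]>80); r[:150]=0;r[185:]=0;r[:,:190]=0;r[:,215:]=0
px=np.argwhere(r)[:,::-1];print("knob",len(px),px.mean(0),ray(p,[px.mean(0)],.138))
print("plate",ray(p,[(192,134),(318,168),(305,221),(177,187)],.005))
print("cam", -np.array(p["R"]).T@p["t"])
E
```

```text
327
wing [0.57924848 0.00349933] [-0.89099836  0.45400652] 2.6703357772193472 [0.0086675  0.01309788]
c @.103 [[0.58015977 0.00322414 0.103     ]]
knob 134 [202.20149254 169.58208955] [[0.59224472 0.15491974 0.138     ]]
plate [[ 0.69449456  0.20389598  0.005     ]
 [ 0.62243369 -0.0831106   0.005     ]
 [ 0.5032415  -0.05556247  0.005     ]
 [ 0.57211021  0.23244176  0.005     ]]
cam [0.47899071 0.0333161  0.86382374]
```

View pics/top_z.png

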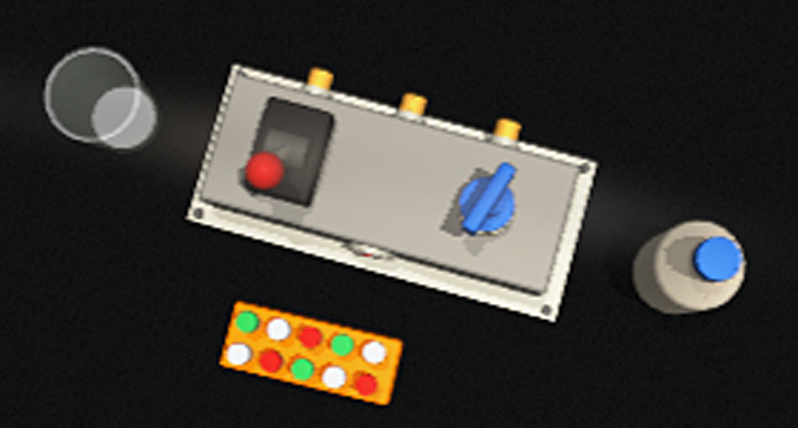

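Emit:
apply_moves:
  motion:
    - {"offset":[33,-21.5,0],"rotation":[0,0,0]}
    - {"offset":[33,-21.5,0],"rotation":[0,0,0]}
    - {"offset":[33,-21.5,0],"rotation":[0,0,0]}
    - {"offset":[33,-21.5,0],"rotation":[0,0,0]}
    - {"offset":[33,-21.5,0],"rotation":[0,0,0]}
    - {"offset":[33,-21.5,0],"rotation":[0,0,0]}
    - {"offset":[33,-21.5,0],"rotation":[0,0,0]}
    - {"offset":[33,-21.5,0],"rotation":[0,0,0]}
    - {"offset":[33,-21.5,0],"rotation":[0,0,0]}
    - {"offset":[33,-21.5,0],"rotation":[0,0,0]}
    - {"offset":[33,-21.5,0],"rotation":[0,0,0]}
    - {"offset":[33,-21.5,0],"rotation":[0,0,0]}

```text
time: 2.85
tool_pos: [0.4634, -0.1388, 0.2917]
tool_rot: [3.135, -0.001, 0.265]
contact_force: [1.2, -1.1, 0.7]
opening: 0.0919
```

Emit:
apply_moves:
  motion:
    - {"offset":[30,-21,0],"rotation":[0,0,0]}
    - {"offset":[30,-21,0],"rotation":[0,0,0]}
    - {"offset":[30,-21,0],"rotation":[0,0,0]}
    - {"offset":[30,-21,0],"rotation":[0,0,0]}
    - {"offset":[30,-21,0],"rotation":[0,0,0]}
    - {"offset":[0,0,0],"rotation":[0,0,-0.12]}
    - {"offset":[0,0,0],"rotation":[0,0,-0.12]}
    - {"offset":[0,0,0],"rotation":[0,0,-0.12]}
    - {"offset":[0,0,0],"rotation":[0,0,-0.12]}
    - {"offset":[0,0,0],"rotation":[0,0,-0.12]}
    - {"offset":[0,0,0],"rotation":[0,0,-0.12]}
    - {"offset":[0,0,0],"rotation":[0,0,-0.12]}

```text
time: 3.85
tool_pos: [0.5901, 0.0213, 0.2891]
tool_rot: [3.136, 0.003, 1.14]
contact_force: [-0.2, -0.1, -0.7]
opening: 0.0919
```

Emit:
apply_moves:
  motion:
    - {"offset":[0,0,0],"rotation":[0,0,-0.12]}
    - {"offset":[0,0,0],"rotation":[0,0,-0.12]}
    - {"offset":[0,0,0],"rotation":[0,0,-0.12]}
    - {"offset":[0,0,0],"rotation":[0,0,-0.12]}
    - {"offset":[0,0,0],"rotation":[0,0,-0.12]}
    - {"offset":[0,0,0],"rotation":[0,0,-0.12]}
    - {"offset":[0,0,0],"rotation":[0,0,-0.12]}
    - {"offset":[0,0,0],"rotation":[0,0,-0.12]}
    - {"offset":[0,0,0],"rotation":[0,0,-0.12]}
    - {"offset":[0,0,0],"rotation":[0,0,-0.12]}
    - {"offset":[0,0,0],"rotation":[0,0,-0.12]}
    - {"offset":[0,0,0],"rotation":[0,0,-0.12]}

```text
time: 4.85
tool_pos: [0.5901, 0.0215, 0.288]
tool_rot: [-3.139, 0.004, 2.64]
contact_force: [-0.7, 0.2, 0.2]
opening: 0.0917
```

```bash
cat >> h.py <<'E'
from scipy.spatial.transform import Rotation as Rn
def wristcam(p,s):
    T=np.eye(4);T[:3,:3]=Rn.from_euler("xyz",s["tool_rot"]).as_matrix();T[:3,3]=s["tool_pos"]
    C=np.linalg.inv(T@np.array(p["tool_from_camera"]));p=dict(p);p["R"]=C[:3,:3];p["t"]=C[:3,3];return p
E
python3 - <<'E'
from cell import *
from h import *
s=observe();p=read_camera("wrist");cv2.imwrite("pics/w1.png",p["img"][:,:,::-1])
for q in ["plug_grip","port","lever_tip"]: print(q,[(round(a["score"],2),np.round(a["location"],4)) for a in tip_of(q,p)[:2]])
pw=wristcam(p,s);print(proj(pw,[[.58,.003,.103],[.592,.154,.136]]), s["qpos"])
np.save("pw.npy",pw,allow_pickle=True)
E
```

```text
plug_grip [(0.93, array([0.5822, 0.0084, 0.102 ]))]
port []
lever_tip [(0.89, array([0.5949, 0.1584, 0.1374]))]
[[233.6923477  181.96664213]
 [421.12791037 108.82109948]] [-0.09154812  0.46523073  1.34365173 -0.00429863  1.33026731 -1.15960593]
```

View pics/w1.png

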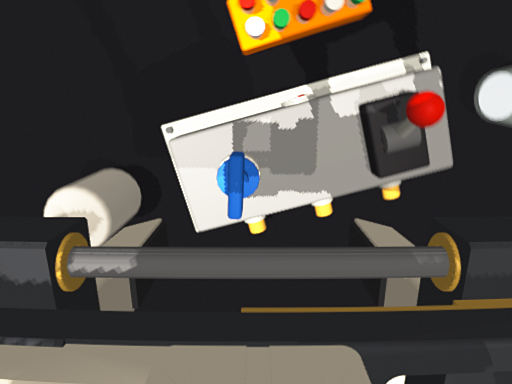

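The wrist view shows the wing from (237,153) to (235,217), the flange around (238,177) and the red knob at (426,108). I'll fit the wing angle and centre.

Run:
```python
from h import *
p=np.load("pw.npy",allow_pickle=True).item()
im=p["img"];hsv=cv2.cvtColor(im,cv2.COLOR_RGB2HSV)
cv2.imwrite("pics/w1z.png",cv2.resize(im[130:240,180:300],None,fx=5,fy=5,interpolation=cv2.INTER_CUBIC)[:,:,::-1])
print("cam",-p["R"].T@p["t"])
def bar(c,yaw):
    x=np.array([np.cos(yaw),np.sin(yaw),0]);y=np.array([-np.sin(yaw),np.cos(yaw),0])
    return [np.array([*c,0])+a*.027*x+b*.006*y+np.array([0,0,z]) for z in (.117,.089) for a,b in((1,1),(1,-1),(-1,-1),(-1,1))]
# silhouette fit: dark-blue wing+flange+neck vs blue mask
m=((hsv[...,0]>100)&(hsv[...,0]<130)&(hsv[...,1]>110)).astype(np.uint8); m[:140]=0;m[230:]=0;m[:,:200]=0;m[:,280:]=0
print(m.sum())
def ren(c,yaw):
    o=np.zeros(m.shape,np.uint8)
    cv2.fillConvexPoly(o,cv2.convexHull(np.round(proj(p,bar(c,yaw))*16).astype(np.int32)),1,shift=4)
    th=np.linspace(0,6.28,40)
    f=[[c[0]+.02*np.cos(t),c[1]+.02*np.sin(t),z] for z in(.067,.079) for t in th]
    cv2.fillConvexPoly(o,cv2.convexHull(np.round(proj(p,f)*16).astype(np.int32)),1,shift=4); return o
from scipy.optimize import minimize
best=min((((ren((x,y),w)!=m).sum(),x,y,w) for x in np.arange(.570,.592,.002) for y in np.arange(-.006,.016,.002) for w in np.arange(-.9,-.3,.04)))
print(best)
r=minimize(lambda v:(ren(v[:2],v[2])!=m).sum(),best[1:],method="Nelder-Mead",options=dict(initial_simplex=[np.array(best[1:])+d for d in ([0,0,0],[.002,0,0],[0,.002,0],[0,0,.05])]))
print(r.x,r.fun)
```

```text
cam [0.53155209 0.05378743 0.38127995]
1660
(np.int64(354), np.float64(0.582), np.float64(0.004), np.float64(-0.5799999999999997))
[ 0.58236723  0.00382346 -0.57717086] 343.0
```

View pics/w1z.png

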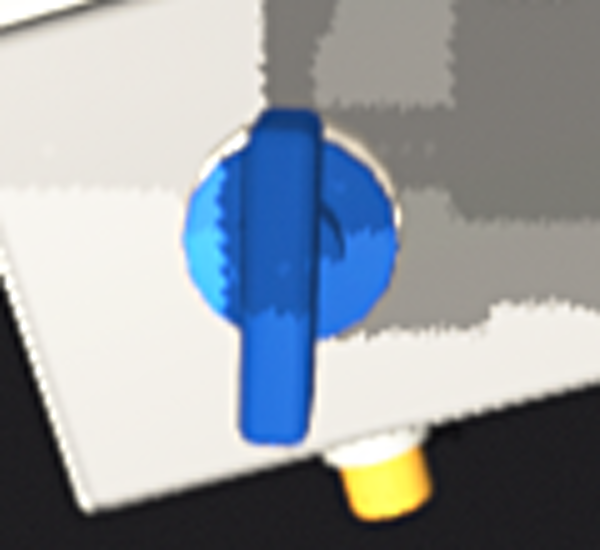

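Emit:
apply_moves:
  motion:
    - {"offset":[0,0,0],"rotation":[0,0,0.07]}
    - {"offset":[-1,-10,20],"rotation":[0,0,0]}
    - {"offset":[-1,-10,30],"rotation":[0,0,0]}
    - {"offset":[0,0,30],"rotation":[0,0,0]}
    - {"offset":[0,0,25],"rotation":[0,0,0]}
    - {"offset":[0,0,0],"rotation":[0,0,0]}

```text
time: 5.55
tool_pos: [0.5824, 0.0027, 0.1825]
tool_rot: [3.14, 0.011, 2.534]
contact_force: [-0.8, -0.0, -1.0]
opening: 0.0919
```

Run:
```python
from cell import *
from h import *
s=observe();p=read_camera("wrist");cv2.imwrite("pics/w2.png",p["img"][:,:,::-1])
print(s["tool_pos"],s["tool_rot"],s["contact_force"],s["torque"])
for q in ["plug_grip"]: print(q,[(round(a["score"],2),np.round(a["location"],4)) for a in tip_of(q,p)[:2]])
print(proj(wristcam(p,s),[[.581,.004,.117]]+[[.581+k*.027*np.cos(-.57),.004+k*.027*np.sin(-.57),.117] for k in(-1,1)]))
```

```text
[0.58236318 0.00267747 0.18249145] [3.13980602 0.01143419 2.53350542] [-0.83961769 -0.0236738  -1.00468004] [ 0.04834366 -0.12203302  0.0255462 ]
plug_grip [(0.77, array([0.5809, 0.0053, 0.1034]))]
[[258.27783272 232.6074096 ]
 [256.12179299 180.66905165]
 [260.2516975  280.0893355 ]]
```

View pics/w2.png

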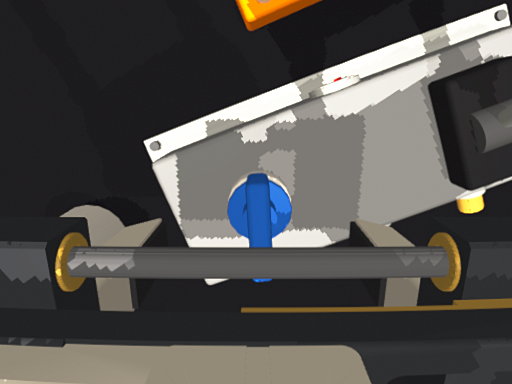

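Emit:
apply_moves:
  motion:
    - {"offset":[1,0,15],"rotation":[0,0,-0.03]}
    - {"offset":[1,0,15],"rotation":[0,0,0]}
    - {"offset":[0,0,0],"rotation":[0,0,0]}
    - {"offset":[0,0,0],"rotation":[0,0,0]}

```text
time: 5.98
tool_pos: [0.5882, 0.0036, 0.1651]
tool_rot: [3.131, 0.031, 2.562]
contact_force: [0.8, -0.6, 1.4]
opening: 0.0915
```

Run:
```python
from cell import *
s=observe();print(s["tool_pos"],s["tool_rot"],s["contact_force"],s["torque"],s["qpos"])
```

```text
[0.58819256 0.00360977 0.16510643] [3.1305241  0.03051978 2.56175327] [ 0.79051699 -0.61102009  1.40818371] [ 0.07777395 -0.17323327 -0.01770996] [-0.12258513  0.56626028  1.53622624 -0.0041885   1.00683929 -1.1115292 ]
```

Emit:
apply_moves:
  motion:
    - {"offset":[0,0,0],"rotation":[0,0,0]}
    - {"offset":[0,0,0],"rotation":[0,0,0]}
    - {"offset":[0,0,0],"rotation":[0,0,0]}
    - {"offset":[0,0,0],"rotation":[0,0,0]}
    - {"offset":[0,0,0],"rotation":[0,0,0]}
    - {"offset":[0,0,0],"rotation":[0,0,0]}
  grip: 0.8
  grip_force: 10

```text
time: 6.48
tool_pos: [0.5911, 0.0035, 0.1723]
tool_rot: [3.126, 0.04, 2.56]
contact_force: [-0.3, -0.6, -0.3]
opening: 0.0564
```

Run:
```python
from cell import *
s=observe();print(s["tool_pos"],s["tool_rot"],s["contact_force"],s["torque"],s["opening"])
```

```text
[0.59113929 0.00353197 0.17227367] [3.12562867 0.04020389 2.56010353] [-0.34850448 -0.60090108 -0.27632683] [ 0.01857185 -0.15416554  0.0420177 ] 0.05644100166130379
```

Run:
```python
from cell import *
s=observe();print(s["tool_pos"],s["tool_rot"],s["qpos"],s["qvel"],s["joint_efforts"])
```

```text
[0.59113929 0.00353197 0.17227367] [3.12562867 0.04020389 2.56010353] [-0.12211495  0.5582039   1.52827412 -0.00414017  1.01200528 -1.10962383] [-0.00115965 -0.00769254 -0.00254242 -0.00039711  0.00314028  0.00019618] [ 1.03145483e-02 -5.11945975e+01 -2.16861838e+01 -1.10416679e-02
 -1.10344745e-01  7.79706570e-04]
```

Emit:
apply_moves:
  motion:
    - {"offset":[0,0,0],"rotation":[0,0,0]}
  grip: 0.6

```text
time: 6.57
tool_pos: [0.5912, 0.0035, 0.1725]
tool_rot: [3.126, 0.04, 2.56]
contact_force: [0.2, 0.3, -0.1]
opening: 0.05
```

Run:
```python
from cell import *
s=observe();print(s["tool_pos"],s["tool_rot"],s["qpos"],s["qvel"],s["joint_efforts"])
```

```text
[0.59118347 0.00351359 0.17248701] [3.12553056 0.04045312 2.56005468] [-0.12212651  0.55792059  1.52811996 -0.00416811  1.01217607 -1.10957729] [ 0.00062255 -0.00341956 -0.00056818 -0.00040738  0.00238918 -0.0004282 ] [ 8.93193588e-03 -5.12082767e+01 -2.16953158e+01 -1.14061087e-02
 -1.12183127e-01  4.77868834e-04]
```

```bash
cat >> h.py <<'E'
def togo(s,pos,yaw,roll=np.pi,pitch=0):
    R=Rn.from_euler("xyz",s["tool_rot"]);T=Rn.from_euler("xyz",[roll,pitch,yaw])
    return np.round(R.inv().apply(np.array(pos)-s["tool_pos"])*1000,1),np.round((R.inv()*T).as_rotvec(),3)
E
cat > st.py <<'E'
import sys
from cell import *
from h import *
s=observe();print(s["time"],"pos",np.round(s["tool_pos"],4),"rot",np.round(s["tool_rot"],3),"F",np.round(s["contact_force"],1),"M",np.round(s["torque"],3),"q6",round(s["qpos"][5],3),round(s["opening"],4))
a=[float(v) for v in sys.argv[1:]]
if a: print(togo(s,a[:3],a[3]))
E
python3 st.py .581 .004 .152 2.57
```

```text
6.5667 pos [0.5912 0.0035 0.1725] rot [3.126 0.04  2.56 ] F [ 0.2  0.3 -0.1] M [ 0.096 -0.126  0.037] q6 -1.11 0.05
(array([ 9.6, -5.5, 20. ]), array([ 0.016,  0.041, -0.01 ]))
```

Emit:
apply_moves:
  motion:
    - {"offset":[3.2,-1.8,4],"rotation":[0.005,0.014,-0.003]}
    - {"offset":[3.2,-1.8,6],"rotation":[0.005,0.014,-0.003]}
    - {"offset":[3.2,-1.8,7],"rotation":[0.005,0.014,-0.003]}
    - {"offset":[0,0,0],"rotation":[0,0,0]}

```text
time: 6.9
tool_pos: [0.5792, 0.0042, 0.1534]
tool_rot: [-3.141, -0.007, 2.57]
contact_force: [-0.2, 0.1, 0.1]
opening: 0.0372
```

```bash
python3 st.py .581 .004 .152 2.57
```

```text
6.9 pos [0.5792 0.0042 0.1534] rot [-3.141 -0.007  2.57 ] F [-0.2  0.1  0.1] M [ 0.054 -0.144 -0.021] q6 -1.127 0.0372
(array([-1.6,  0.8,  1.3]), array([-0.001, -0.007,  0.   ]))
```

Emit:
apply_moves:
  motion:
    - {"offset":[-1.5,0.8,1],"rotation":[0,-0.007,0]}
    - {"offset":[0,0,0],"rotation":[0,0,0]}
    - {"offset":[0,0,0],"rotation":[0,0,0]}
    - {"offset":[0,0,0],"rotation":[0,0,0]}
    - {"offset":[0,0,0],"rotation":[0,0,0]}
  grip: 1
  grip_force: 15

```text
time: 7.32
tool_pos: [0.5811, 0.005, 0.1508]
tool_rot: [-3.141, -0.001, 2.57]
contact_force: [-0.9, -1.1, -1.1]
opening: 0.019
```

```bash
python3 st.py .581 .004 .152 2.57
```

```text
7.3167 pos [0.5811 0.005  0.1508] rot [-3.141e+00 -1.000e-03  2.570e+00] F [-0.9 -1.1 -1.1] M [-0.237  0.006 -0.02 ] q6 -1.123 0.019
(array([-0.4, -0.9, -1.2]), array([-0.   , -0.001,  0.   ]))
```

Emit:
apply_moves:
  motion:
    - {"offset":[0,0,-0.5],"rotation":[0,0,0]}
    - {"offset":[0,0,0],"rotation":[0,0,0]}
    - {"offset":[0,0,0],"rotation":[0,0,0]}
    - {"offset":[0,0,0],"rotation":[0,0,0]}
  grip_force: 45

```text
time: 7.65
tool_pos: [0.5811, 0.0049, 0.1509]
tool_rot: [-3.141, -0.001, 2.57]
contact_force: [0.2, 0.1, -2.5]
opening: 0.0179
```

```bash
python3 st.py .581 .004 .152 2.57
```

```text
7.65 pos [0.5811 0.0049 0.1509] rot [-3.141e+00 -1.000e-03  2.570e+00] F [ 0.2  0.1 -2.5] M [ 0.209 -0.33   0.043] q6 -1.123 0.0179
(array([-0.4, -0.8, -1.1]), array([-0.   , -0.001,  0.   ]))
```

Emit:
apply_moves:
  motion:
    - {"offset":[0,0,0],"rotation":[0,0,0]}
    - {"offset":[0,0,0],"rotation":[0,0,0]}
    - {"offset":[0,0,0],"rotation":[0,0,0]}
    - {"offset":[0,0,0],"rotation":[0,0,0]}

```text
time: 7.98
tool_pos: [0.5811, 0.005, 0.1509]
tool_rot: [-3.141, -0.001, 2.57]
contact_force: [0.4, 0.8, -2.4]
opening: 0.0177
```

```bash
python3 st.py
python3 - <<'E'
from cell import *
from h import *
p=read_camera("side");cv2.imwrite("pics/s3.png",cv2.resize(p["img"][120:260,200:360],None,fx=4,fy=4,interpolation=cv2.INTER_CUBIC)[:,:,::-1])
E
```

```text
7.9833 pos [0.5811 0.005  0.1509] rot [-3.141e+00 -1.000e-03  2.570e+00] F [ 0.4  0.8 -2.4] M [ 0.184 -0.31   0.018] q6 -1.123 0.0177
```

View pics/s3.png

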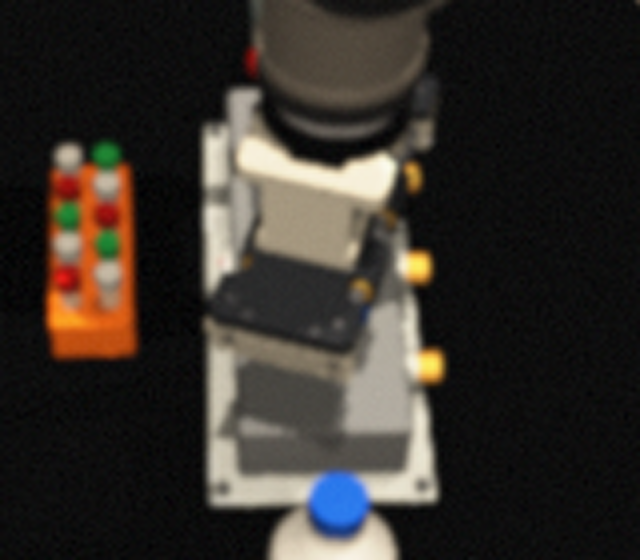

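Emit:
apply_moves:
  motion:
    - {"offset":[0,0,0],"rotation":[0,0,0.04]}
    - {"offset":[0,0,0],"rotation":[0,0,0.04]}
    - {"offset":[0,0,0],"rotation":[0,0,0.04]}
    - {"offset":[0,0,0],"rotation":[0,0,0.04]}

```text
time: 8.37
tool_pos: [0.5812, 0.0051, 0.1509]
tool_rot: [-3.141, -0.0, 2.407]
contact_force: [1.3, 0.9, -3.2]
opening: 0.0178
```

```bash
python3 st.py
```

```text
8.3667 pos [0.5812 0.0051 0.1509] rot [-3.141 -0.     2.407] F [ 1.3  0.9 -3.2] M [ 0.188 -0.345  0.307] q6 -0.959 0.0178
```

Emit:
apply_moves:
  motion:
    - {"offset":[0,0,0],"rotation":[0,0,0.04]}
    - {"offset":[0,0,0],"rotation":[0,0,0.04]}
    - {"offset":[0,0,0],"rotation":[0,0,0.04]}
    - {"offset":[0,0,0],"rotation":[0,0,0.04]}

```text
time: 8.7
tool_pos: [0.5814, 0.0053, 0.1509]
tool_rot: [-3.141, 0.0, 2.242]
contact_force: [2.3, 0.9, -3.4]
opening: 0.0179
```

```bash
python3 st.py
```

```text
8.7 pos [0.5814 0.0053 0.1509] rot [-3.141  0.     2.242] F [ 2.3  0.9 -3.4] M [ 0.224 -0.384  0.295] q6 -0.792 0.0179
```

Emit:
apply_moves:
  motion:
    - {"offset":[0,0,0],"rotation":[0,0,0.02]}
    - {"offset":[0,0,0],"rotation":[0,0,0.02]}
    - {"offset":[0,0,0],"rotation":[0,0,0.02]}
    - {"offset":[0,0,0],"rotation":[0,0,0.02]}

```text
time: 9.03
tool_pos: [0.5814, 0.0054, 0.1509]
tool_rot: [-3.141, 0.001, 2.157]
contact_force: [1.4, 1.8, -2.7]
opening: 0.0179
```

```bash
python3 st.py
```

```text
9.0333 pos [0.5814 0.0054 0.1509] rot [-3.141e+00  1.000e-03  2.157e+00] F [ 1.4  1.8 -2.7] M [ 0.161 -0.277  0.272] q6 -0.708 0.0179
```

Emit:
apply_moves:
  motion:
    - {"offset":[0,0,0],"rotation":[0,0,0]}

```text
time: 9.12
tool_pos: [0.5814, 0.0054, 0.1509]
tool_rot: [-3.141, 0.001, 2.156]
contact_force: [0.6, 2.2, -3.1]
opening: 0.0182
```

```bash
python3 st.py
```

```text
9.1167 pos [0.5814 0.0054 0.1509] rot [-3.141e+00  1.000e-03  2.156e+00] F [ 0.6  2.2 -3.1] M [ 0.193 -0.334  0.238] q6 -0.707 0.0182
```

Emit:
apply_moves:
  motion:
    - {"offset":[0,0,0],"rotation":[0,0,0]}

```text
time: 9.2
tool_pos: [0.5814, 0.0054, 0.1509]
tool_rot: [-3.141, 0.001, 2.156]
contact_force: [1.5, 0.5, -2.4]
opening: 0.0179
```

```bash
python3 st.py
```

```text
9.2 pos [0.5814 0.0054 0.1509] rot [-3.141e+00  1.000e-03  2.156e+00] F [ 1.5  0.5 -2.4] M [ 0.164 -0.348  0.216] q6 -0.707 0.0179
```

Emit:
apply_moves:
  motion:
    - {"offset":[0,0,0],"rotation":[0,0,0.02]}
    - {"offset":[0,0,0],"rotation":[0,0,0.02]}

```text
time: 9.37
tool_pos: [0.5814, 0.0054, 0.1509]
tool_rot: [-3.141, 0.001, 2.114]
contact_force: [1.5, 1.4, -2.8]
opening: 0.0177
```

```bash
python3 st.py
```

```text
9.3667 pos [0.5814 0.0054 0.1509] rot [-3.141e+00  1.000e-03  2.114e+00] F [ 1.5  1.4 -2.8] M [ 0.199 -0.316  0.23 ] q6 -0.665 0.0177
```

Emit:
apply_moves:
  motion:
    - {"offset":[0,0,0],"rotation":[0,0,0.04]}
    - {"offset":[0,0,0],"rotation":[0,0,0.04]}
    - {"offset":[0,0,0],"rotation":[0,0,0.04]}
    - {"offset":[0,0,0],"rotation":[0,0,0.04]}

```text
time: 9.7
tool_pos: [0.5816, 0.0055, 0.1509]
tool_rot: [3.142, 0.001, 1.944]
contact_force: [1.2, 0.8, -3.2]
opening: 0.0175
```

```bash
python3 st.py
```

```text
9.7 pos [0.5816 0.0055 0.1509] rot [3.142e+00 1.000e-03 1.944e+00] F [ 1.2  0.8 -3.2] M [ 0.23  -0.322  0.292] q6 -0.494 0.0175
```

Emit:
apply_moves:
  motion:
    - {"offset":[0,0,0],"rotation":[0,0,0.04]}
    - {"offset":[0,0,0],"rotation":[0,0,0.04]}
    - {"offset":[0,0,0],"rotation":[0,0,0.04]}

```text
time: 9.95
tool_pos: [0.5818, 0.0056, 0.1509]
tool_rot: [3.141, 0.001, 1.815]
contact_force: [1.8, 1.3, -3.2]
opening: 0.0177
```

```bash
python3 st.py
```

```text
9.95 pos [0.5818 0.0056 0.1509] rot [3.141e+00 1.000e-03 1.815e+00] F [ 1.8  1.3 -3.2] M [ 0.188 -0.346  0.281] q6 -0.365 0.0177
```

Emit:
apply_moves:
  motion:
    - {"offset":[0,0,0],"rotation":[0,0,0.04]}
    - {"offset":[0,0,0],"rotation":[0,0,0.04]}
    - {"offset":[0,0,0],"rotation":[0,0,0.04]}

```text
time: 10.2
tool_pos: [0.5819, 0.0056, 0.1509]
tool_rot: [3.141, 0.001, 1.686]
contact_force: [2.0, 1.9, -2.8]
opening: 0.018
```

```bash
python3 st.py
```

```text
10.2 pos [0.5819 0.0056 0.1509] rot [3.141e+00 1.000e-03 1.686e+00] F [ 2.   1.9 -2.8] M [ 0.22  -0.304  0.398] q6 -0.236 0.018
```

Emit:
apply_moves:
  motion:
    - {"offset":[0,0,0],"rotation":[0,0,0.02]}
    - {"offset":[0,0,0],"rotation":[0,0,0]}

```text
time: 10.37
tool_pos: [0.582, 0.0056, 0.1508]
tool_rot: [3.141, 0.001, 1.662]
contact_force: [1.9, 1.1, -3.0]
opening: 0.0183
```

```bash
python3 st.py
```

```text
10.3667 pos [0.582  0.0056 0.1508] rot [3.141e+00 1.000e-03 1.662e+00] F [ 1.9  1.1 -3. ] M [ 0.141 -0.313  0.252] q6 -0.212 0.0183
```

Emit:
apply_moves:
  motion:
    - {"offset":[0,0,0],"rotation":[0,0,0]}

```text
time: 10.45
tool_pos: [0.5819, 0.0056, 0.1509]
tool_rot: [3.141, 0.001, 1.662]
contact_force: [0.9, 1.8, -2.9]
opening: 0.0181
```

```bash
python3 st.py
```

```text
10.45 pos [0.5819 0.0056 0.1509] rot [3.141e+00 1.000e-03 1.662e+00] F [ 0.9  1.8 -2.9] M [ 0.166 -0.289  0.262] q6 -0.212 0.0181
```

Emit:
apply_moves:
  motion:
    - {"offset":[0,0,0],"rotation":[0,0,0]}

```text
time: 10.53
tool_pos: [0.582, 0.0056, 0.1509]
tool_rot: [3.14, 0.001, 1.663]
contact_force: [2.0, 1.3, -3.0]
opening: 0.0178
```

```bash
python3 st.py
```

```text
10.5333 pos [0.582  0.0056 0.1509] rot [3.140e+00 1.000e-03 1.663e+00] F [ 2.   1.3 -3. ] M [ 0.188 -0.297  0.217] q6 -0.213 0.0178
```

```bash
cat > avg.py <<'E'
from cell import *
import numpy as np
L=[]
for i in range(8):
    s=observe();L.append(s["torque"][2]);read_camera("side")
print(round(s["time"],2),"Mz",np.round(L,3),"mean",round(np.mean(L),3),"yaw",round(s["tool_rot"][2],4),"opening",round(s["opening"],4))
E
python3 avg.py
```

```text
10.88 Mz [0.217 0.239 0.202 0.198 0.224 0.253 0.217 0.203] mean 0.219 yaw 1.6622 opening 0.0177
```

Emit:
apply_moves:
  motion:
    - {"offset":[0,0,0],"rotation":[0,0,0.03]}
    - {"offset":[0,0,0],"rotation":[0,0,0.03]}
    - {"offset":[0,0,0],"rotation":[0,0,0]}

```text
time: 11.18
tool_pos: [0.582, 0.0056, 0.1509]
tool_rot: [3.14, 0.001, 1.6]
contact_force: [1.1, 0.7, -2.6]
opening: 0.0179
```

```bash
python3 avg.py
```

```text
11.53 Mz [0.176 0.18  0.211 0.236 0.224 0.206 0.243 0.161] mean 0.205 yaw 1.6017 opening 0.0178
```

Emit:
apply_moves:
  motion:
    - {"offset":[0,0,0],"rotation":[0,0,0.04]}
    - {"offset":[0,0,0],"rotation":[0,0,0.04]}
    - {"offset":[0,0,0],"rotation":[0,0,0.04]}

```text
time: 11.83
tool_pos: [0.5821, 0.0056, 0.1509]
tool_rot: [3.14, 0.001, 1.479]
contact_force: [2.0, 1.5, -2.7]
opening: 0.0182
```

```bash
python3 st.py
```

```text
11.8333 pos [0.5821 0.0056 0.1509] rot [3.140e+00 1.000e-03 1.479e+00] F [ 2.   1.5 -2.7] M [ 0.156 -0.368  0.253] q6 -0.029 0.0182
```

Emit:
apply_moves:
  motion:
    - {"offset":[0,0,0],"rotation":[0,0,0.04]}
    - {"offset":[0,0,0],"rotation":[0,0,0.04]}
    - {"offset":[0,0,0],"rotation":[0,0,0.04]}

```text
time: 12.08
tool_pos: [0.5823, 0.0056, 0.1509]
tool_rot: [3.139, 0.001, 1.355]
contact_force: [1.5, 0.2, -3.1]
opening: 0.0178
```

```bash
python3 st.py
```

```text
12.0833 pos [0.5823 0.0056 0.1509] rot [3.139e+00 1.000e-03 1.355e+00] F [ 1.5  0.2 -3.1] M [ 0.174 -0.32   0.361] q6 0.096 0.0178
```

Emit:
apply_moves:
  motion:
    - {"offset":[0,0,0],"rotation":[0,0,0.02]}
    - {"offset":[0,0,0],"rotation":[0,0,0.02]}

```text
time: 12.25
tool_pos: [0.5823, 0.0056, 0.1509]
tool_rot: [3.139, 0.001, 1.312]
contact_force: [1.1, 1.0, -2.2]
opening: 0.0177
```

```bash
python3 avg.py
```

```text
12.6 Mz [0.239 0.242 0.188 0.147 0.217 0.21  0.164 0.141] mean 0.193 yaw 1.3132 opening 0.0182
```

Still running free. I'll continue in 0.12 rad steps.

Emit:
apply_moves:
  motion:
    - {"offset":[0,0,0],"rotation":[0,0,0.04]}
    - {"offset":[0,0,0],"rotation":[0,0,0.04]}
    - {"offset":[0,0,0],"rotation":[0,0,0.04]}

```text
time: 12.9
tool_pos: [0.5824, 0.0055, 0.1509]
tool_rot: [3.139, 0.001, 1.191]
contact_force: [2.1, 1.4, -2.4]
opening: 0.0181
```

```bash
python3 st.py
```

```text
12.9 pos [0.5824 0.0055 0.1509] rot [3.139e+00 1.000e-03 1.191e+00] F [ 2.1  1.4 -2.4] M [ 0.201 -0.347  0.376] q6 0.26 0.0181
```

Emit:
apply_moves:
  motion:
    - {"offset":[0,0,0],"rotation":[0,0,0.03]}
    - {"offset":[0,0,0],"rotation":[0,0,0.03]}

```text
time: 13.07
tool_pos: [0.5825, 0.0055, 0.1509]
tool_rot: [3.138, 0.001, 1.129]
contact_force: [0.8, 1.1, -3.5]
opening: 0.0178
```

```bash
python3 avg.py
```

```text
13.42 Mz [0.409 0.382 0.338 0.298 0.336 0.317 0.319 0.359] mean 0.345 yaw 1.1302 opening 0.018
```

Emit:
apply_moves:
  motion:
    - {"offset":[0,0,0],"rotation":[0,0,0.025]}
    - {"offset":[0,0,0],"rotation":[0,0,0.025]}
    - {"offset":[0,0,0],"rotation":[0,0,0]}

```text
time: 13.72
tool_pos: [0.5825, 0.0055, 0.1509]
tool_rot: [3.138, 0.001, 1.077]
contact_force: [2.0, 0.9, -3.6]
opening: 0.0182
```

```bash
python3 avg.py; python3 avg.py
```

```text
14.07 Mz [0.408 0.354 0.396 0.348 0.372 0.361 0.392 0.401] mean 0.379 yaw 1.0784 opening 0.0183
14.47 Mz [0.39  0.42  0.389 0.401 0.389 0.358 0.373 0.316] mean 0.38 yaw 1.0782 opening 0.0181
```

Emit:
apply_moves:
  motion:
    - {"offset":[0,0,0],"rotation":[0,0,0.025]}
    - {"offset":[0,0,0],"rotation":[0,0,0.025]}
    - {"offset":[0,0,0],"rotation":[0,0,0]}

```text
time: 14.77
tool_pos: [0.5825, 0.0055, 0.1509]
tool_rot: [3.138, 0.001, 1.024]
contact_force: [1.3, 0.6, -3.3]
opening: 0.0177
```

```bash
python3 avg.py; python3 avg.py
```

```text
15.12 Mz [0.395 0.407 0.43  0.453 0.41  0.412 0.421 0.443] mean 0.421 yaw 1.0258 opening 0.018
15.52 Mz [0.378 0.432 0.406 0.45  0.382 0.44  0.409 0.402] mean 0.412 yaw 1.0257 opening 0.0181
```

Emit:
apply_moves:
  motion:
    - {"offset":[0,0,0],"rotation":[0,0,0.015]}
    - {"offset":[0,0,0],"rotation":[0,0,0]}

```text
time: 15.73
tool_pos: [0.5825, 0.0055, 0.1509]
tool_rot: [3.138, 0.001, 1.01]
contact_force: [1.6, 0.1, -3.4]
opening: 0.0179
```

```bash
python3 avg.py; python3 avg.py; python3 st.py
```

```text
16.08 Mz [0.518 0.49  0.468 0.475 0.476 0.445 0.433 0.512] mean 0.477 yaw 1.0107 opening 0.0181
16.48 Mz [0.486 0.531 0.486 0.482 0.489 0.493 0.528 0.477] mean 0.496 yaw 1.0106 opening 0.0177
16.5333 pos [0.5825 0.0055 0.1509] rot [3.138e+00 1.000e-03 1.011e+00] F [ 1.6  0.5 -3.4] M [ 0.137 -0.348  0.514] q6 0.44 0.0182
```

Three pauses while it ran free averaged about 0.206. The holding moment is now about 0.49, a rise of roughly 0.28 on this reading (the angle gives about 0.25). That is past loose and under the 0.35 limit, so I'll stop here and release.

Emit:
apply_moves:
  motion:
    - {"offset":[0,0,0],"rotation":[0,0,0]}
    - {"offset":[0,0,0],"rotation":[0,0,0]}
    - {"offset":[0,0,0],"rotation":[0,0,0]}
    - {"offset":[0,0,0],"rotation":[0,0,0]}
    - {"offset":[0,0,0],"rotation":[0,0,0]}
  grip: 0.3

```text
time: 16.95
tool_pos: [0.582, 0.005, 0.1519]
tool_rot: [3.139, 0.001, 1.007]
contact_force: [-0.2, -0.1, -0.2]
opening: 0.0466
```

```bash
python3 st.py; python3 avg.py
```

```text
16.95 pos [0.582  0.005  0.1519] rot [3.139e+00 1.000e-03 1.007e+00] F [-0.2 -0.1 -0.2] M [-0.012 -0.009 -0.033] q6 0.443 0.0466
17.3 Mz [-0.033 -0.066  0.01   0.014 -0.002  0.03  -0.014  0.037] mean -0.003 yaw 1.0076 opening 0.0642
```

Emit:
apply_moves:
  motion:
    - {"offset":[0,0,-10],"rotation":[0,0,0]}
    - {"offset":[0,0,-20],"rotation":[0,0,0]}
    - {"offset":[0,0,-25],"rotation":[0,0,0]}
    - {"offset":[0,0,-25],"rotation":[0,0,0]}
    - {"offset":[0,0,0],"rotation":[0,0,0]}
    - {"offset":[0,0,0],"rotation":[0,0,0]}

```text
time: 17.85
tool_pos: [0.5813, 0.0054, 0.237]
tool_rot: [3.141, 0.002, 1.008]
contact_force: [-0.4, -0.1, -0.0]
opening: 0.0639
```

```bash
python3 st.py
python3 - <<'E'
from cell import *
from h import *
s=observe();p=read_camera("wrist");cv2.imwrite("pics/w4.png",p["img"][:,:,::-1])
pw=wristcam(p,s)
for w in (1.01,1.11): print(w,proj(pw,[[.582+k*.027*np.cos(w),.005+k*.027*np.sin(w),.117] for k in(-1,1)]))
E
```

```text
17.85 pos [0.5813 0.0054 0.237 ] rot [3.141e+00 2.000e-03 1.008e+00] F [-0.4 -0.1 -0. ] M [-0.038 -0.03   0.032] q6 0.442 0.0639
1.01 [[258.18841683 243.22351243]
 [257.94450115 165.38610853]]
1.11 [[262.12893353 243.02446039]
 [253.75348254 165.60863152]]
```

View pics/w4.png

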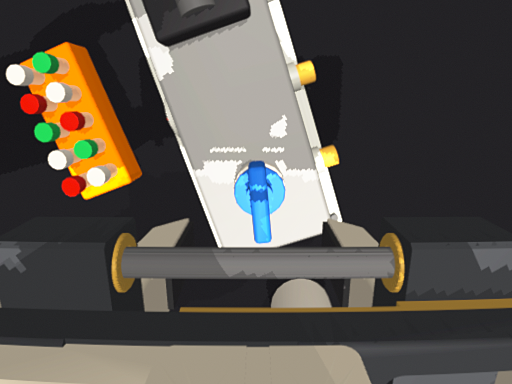

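```bash
python3 st.py .534 .170 .237 1.33
```

```text
17.9 pos [0.5817 0.0053 0.2374] rot [3.139e+00 1.000e-03 1.008e+00] F [ 0.3 -0.1 -0.3] M [-0.033 -0.083  0.004] q6 0.442 0.0644
(array([ 113.8, -128.2,    0. ]), array([ 0.002,  0.002, -0.322]))
```

Emit:
apply_moves:
  motion:
    - {"offset":[22.8,-25.6,0],"rotation":[0,0,0]}
    - {"offset":[22.8,-25.6,0],"rotation":[0,0,0]}
    - {"offset":[22.8,-25.6,0],"rotation":[0,0,0]}
    - {"offset":[22.8,-25.6,0],"rotation":[0,0,0]}
    - {"offset":[22.8,-25.6,0],"rotation":[0,0,0]}
    - {"offset":[0,0,0],"rotation":[0,0,-0.107]}
    - {"offset":[0,0,0],"rotation":[0,0,-0.107]}
    - {"offset":[0,0,0],"rotation":[0,0,-0.107]}
    - {"offset":[0,0,0],"rotation":[0,0,0]}
  grip: 1
  grip_force: 20

```text
time: 18.65
tool_pos: [0.5293, 0.1768, 0.2304]
tool_rot: [-3.133, 0.006, 1.339]
contact_force: [0.5, 0.5, -0.5]
opening: 0.0086
```

```bash
python3 st.py .534 .170 .184 1.33
python3 - <<'E'
from cell import *
from h import *
p=read_camera("top");cv2.imwrite("pics/t5.png",cv2.resize(p["img"][110:260,110:390],None,fx=2.85,fy=2.85,interpolation=cv2.INTER_CUBIC)[:,:,::-1])
s=observe();q=read_camera("wrist");cv2.imwrite("pics/w5.png",q["img"][:,:,::-1])
for a in (p,q): print([(round(r["score"],2),np.round(r["location"],4)) for r in tip_of("lever_tip",a)[:2]])
E
```

```text
18.65 pos [0.5293 0.1768 0.2304] rot [-3.133  0.006  1.339] F [ 0.5  0.5 -0.5] M [-0.003 -0.108  0.019] q6 0.419 0.0086
(array([-5.3,  6.6, 46.4]), array([-0.008,  0.006,  0.009]))
[(0.73, array([0.5805, 0.005 , 0.1044])), (0.63, array([0.5928, 0.1541, 0.1381]))]
[(0.72, array([0.5977, 0.1543, 0.14  ]))]
```

View pics/t5.png

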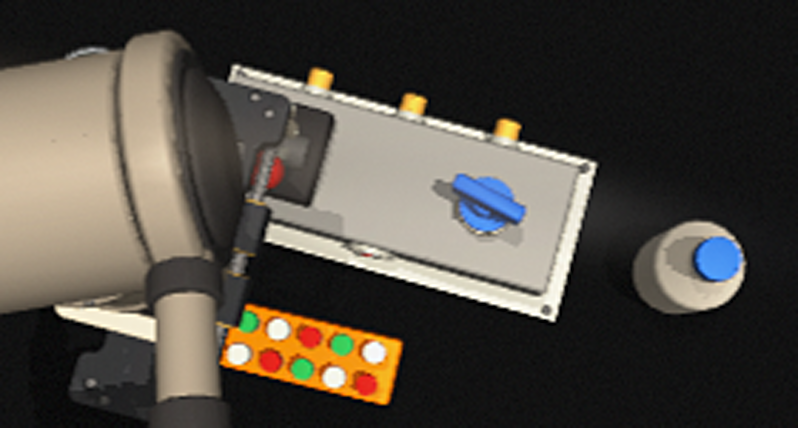

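View pics/w5.png

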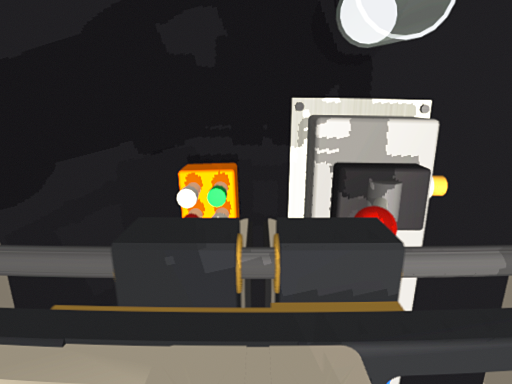

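Emit:
apply_moves:
  motion:
    - {"offset":[-2.6,3.3,15],"rotation":[-0.008,0.006,0.009]}
    - {"offset":[-2.6,3.3,18],"rotation":[0,0,0]}
    - {"offset":[0,0,12],"rotation":[0,0,0]}
    - {"offset":[0,0,0],"rotation":[0,0,0]}
    - {"offset":[0,0,0],"rotation":[0,0,0]}

```text
time: 19.27
tool_pos: [0.5365, 0.1675, 0.1853]
tool_rot: [3.138, -0.002, 1.308]
contact_force: [0.0, 0.8, 0.6]
opening: 0.0005
```

```bash
python3 st.py .534 .170 .184 1.33
```

```text
19.2667 pos [0.5365 0.1675 0.1853] rot [ 3.138e+00 -2.000e-03  1.308e+00] F [0.  0.8 0.6] M [-0.025 -0.132  0.017] q6 0.43 0.0005
(array([ 1.8, -3.1,  1.3]), array([ 0.004, -0.001, -0.022]))
```

Emit:
apply_moves:
  motion:
    - {"offset":[0,12,0],"rotation":[0,0,-0.02]}
    - {"offset":[0,12,0],"rotation":[0,0,0]}
    - {"offset":[0,10,0],"rotation":[0,0,0]}
    - {"offset":[0,10,0],"rotation":[0,0,0]}
    - {"offset":[0,8,0],"rotation":[0,0,0]}
    - {"offset":[0,6,0],"rotation":[0,0,0]}

```text
time: 19.77
tool_pos: [0.5943, 0.1528, 0.1905]
tool_rot: [3.137, -0.003, 1.323]
contact_force: [-1.4, 0.6, 0.4]
opening: 0.0005
```

```bash
python3 st.py .616 .150 .184 1.33;python3 - <<'E'
from cell import *
from h import *
p=read_camera("side");cv2.imwrite("pics/s6.png",cv2.resize(p["img"][100:260,200:360],None,fx=3.7,fy=3.7,interpolation=cv2.INTER_CUBIC)[:,:,::-1])
E
```

```text
19.7667 pos [0.5943 0.1528 0.1905] rot [ 3.137e+00 -3.000e-03  1.323e+00] F [-1.4  0.6  0.4] M [-0.005  0.113  0.016] q6 0.374 0.0005
(array([ 2.6, 21.7,  6.6]), array([ 0.005, -0.003, -0.007]))
```

View pics/s6.png

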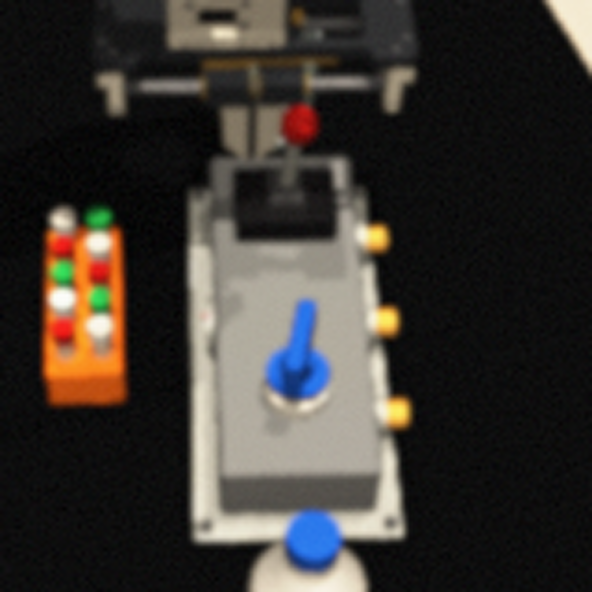

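The lever is now past upright at (300,125) in this crop and the fingers are behind it. I'll keep pushing and lower slightly.

Emit:
apply_moves:
  motion:
    - {"offset":[0,6,3],"rotation":[0,0,0]}
    - {"offset":[0,6,3],"rotation":[0,0,0]}
    - {"offset":[0,5,0],"rotation":[0,0,0]}

```text
time: 20.07
tool_pos: [0.6123, 0.1483, 0.1848]
tool_rot: [3.136, -0.003, 1.322]
contact_force: [-2.3, 0.2, -2.1]
opening: 0.0007
```

```bash
python3 st.py .616 .150 .184 1.33
```

```text
20.0667 pos [0.6123 0.1483 0.1848] rot [ 3.136e+00 -3.000e-03  1.322e+00] F [-2.3  0.2 -2.1] M [0.03  0.103 0.009] q6 0.364 0.0007
(array([2.5, 3.1, 0.9]), array([ 0.006, -0.003, -0.008]))
```

Emit:
apply_moves:
  motion:
    - {"offset":[0,3,0],"rotation":[0,0,0]}
    - {"offset":[0,3,0],"rotation":[0,0,0]}

```text
time: 20.23
tool_pos: [0.6185, 0.1467, 0.184]
tool_rot: [3.138, -0.003, 1.322]
contact_force: [-1.4, 0.2, -0.7]
opening: 0.0005
```

Emit:
apply_moves:
  motion:
    - {"offset":[0,2,0],"rotation":[0,0,0]}

```text
time: 20.32
tool_pos: [0.6196, 0.1464, 0.1836]
tool_rot: [3.141, -0.002, 1.322]
contact_force: [-11.5, 3.3, 8.0]
opening: -0.0
```

Emit:
apply_moves:
  motion:
    - {"offset":[0,2,0],"rotation":[0,0,0]}

```text
time: 20.4
tool_pos: [0.6199, 0.1464, 0.1837]
tool_rot: [-3.137, -0.001, 1.322]
contact_force: [-12.2, 1.6, 8.7]
opening: 0.0005
```

Force jumped to about 12 N, so the lever is at its stop. I'll back away, rise and check.

Emit:
apply_moves:
  motion:
    - {"offset":[0,-6,0],"rotation":[0,0,0]}
    - {"offset":[0,-15,0],"rotation":[0,0,0]}
    - {"offset":[0,-20,0],"rotation":[0,0,0]}
    - {"offset":[0,-10,-15],"rotation":[0,0,0]}
    - {"offset":[0,0,-30],"rotation":[0,0,0]}
    - {"offset":[0,0,-35],"rotation":[0,0,0]}
    - {"offset":[0,-35,-5],"rotation":[0,0,0]}
    - {"offset":[0,-35,0],"rotation":[0,0,0]}
    - {"offset":[0,-30,0],"rotation":[0,0,0]}
    - {"offset":[0,0,0],"rotation":[0,0,0]}
    - {"offset":[0,0,0],"rotation":[0,0,0]}

```text
time: 21.32
tool_pos: [0.4693, 0.1844, 0.2739]
tool_rot: [3.136, -0.004, 1.321]
contact_force: [1.4, 0.1, 0.2]
opening: 0.0005
```

```bash
python3 st.py
python3 - <<'E'
from cell import *
from h import *
p=read_camera("top");cv2.imwrite("pics/t7.png",cv2.resize(p["img"][110:260,110:390],None,fx=2.85,fy=2.85,interpolation=cv2.INTER_CUBIC)[:,:,::-1])
im=p["img"];hsv=cv2.cvtColor(im,cv2.COLOR_RGB2HSV)
print("lever",[(round(r["score"],2),np.round(r["location"],4)) for r in tip_of("lever_tip",p)[:2]])
r=((hsv[...,0]<8)|(hsv[...,0]>172))&(hsv[...,1]>150)&(hsv[...,2]>80); r[:130]=0;r[200:]=0;r[:,:180]=0;r[:,235:]=0
px=np.argwhere(r)[:,::-1];print("knob",len(px),px.mean(0) if len(px) else 0, ray(p,[px.mean(0)],.134) if len(px) else 0)
ex=np.array([.971,-.238,0]);h=np.array([.617,.150,.077])
for a in(.1,.9,1.0): print(a,proj(p,[h+.065*(np.sin(a-.5)*ex+np.array([0,0,np.cos(a-.5)]))]))
for q in ["reagent","beaker","tube_rack","plug_grip"]: print(q,[(round(r["score"],2),np.round(r["location"],4)) for r in tip_of(q,p)[:1]])
p=read_camera("side");cv2.imwrite("pics/s7.png",cv2.resize(p["img"][100:260,200:360],None,fx=3.7,fy=3.7,interpolation=cv2.INTER_CUBIC)[:,:,::-1])
E
```

```text
21.3167 pos [0.4693 0.1844 0.2739] rot [ 3.136 -0.004  1.321] F [1.4 0.1 0.2] M [-0.025 -0.094 -0.043] q6 0.471 0.0005
lever [(0.55, array([0.6491, 0.1381, 0.1369]))]
knob 131 [210.82442748 141.40458015] [[0.64827258 0.14112446 0.134     ]]
0.1 [[201.72453354 169.57104568]]
0.9 [[209.00755011 144.44481959]]
1.0 [[210.04886225 141.89866796]]
reagent [(0.8, array([ 0.5446, -0.1414, -0.0011]))]
beaker []
tube_rack [(0.56, array([0.4713, 0.1338, 0.0013]))]
plug_grip [(0.61, array([0.5819, 0.0048, 0.1042]))]
```

View pics/t7.png

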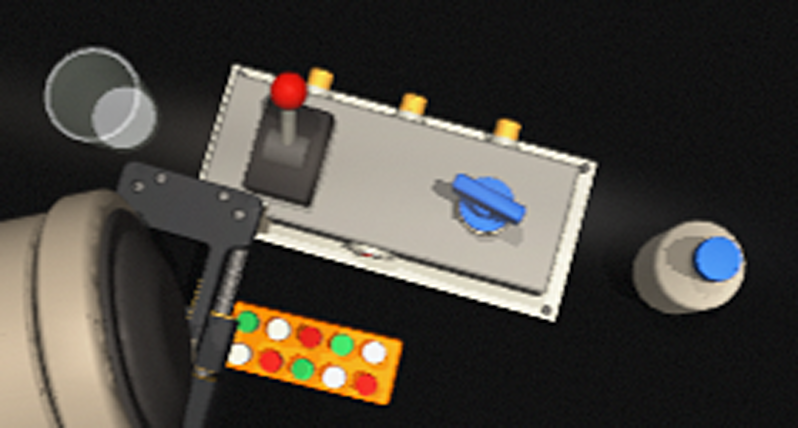

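View pics/s7.png

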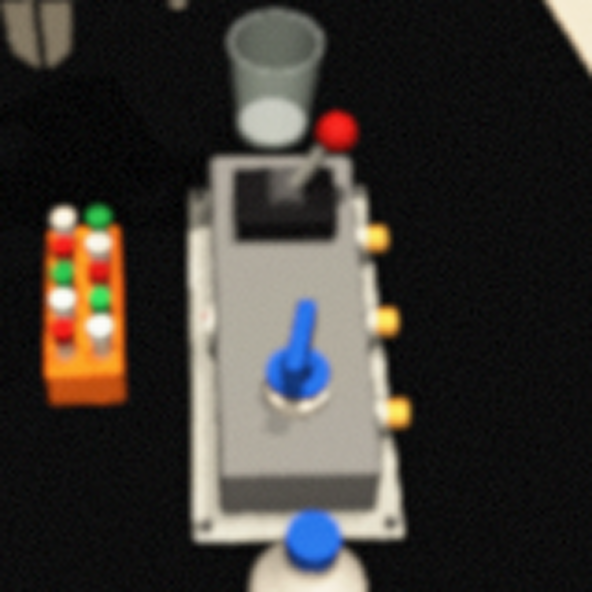

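```bash
python3 -c "
from cell import *
print(hand_in())"
```

```text
the job is handed in; nothing more can be done
None
```

The plug is tightened and the lever is over at its far stop, but the plug went slightly above the ideal snug range and I didn't re-check it after letting go. The job was handed in at about 21.5 s of the 67 s allowed.

- **Plug:** I turned it clockwise about 1.56 rad in one hold.
  - **Bite:** it ran free for about 1.3 rad, with a paused moment of about 0.21 N m, then bit.
  - **Where I stopped:** the reading was about 0.42 N m (a rise of about 0.21), so I added a 0.015 rad nudge. The reading then went to about 0.49 N m, more than the nudge should have added.
  - **Final rise:** about 0.28 N m by that last reading, or about 0.25 N m judged by angle. That is at or slightly above the 0.2–0.25 range and below the 0.35 that strips the port.
  - **After release:** the pictures show the wing about 0.07 rad back from the tool's last heading. That is either a small spring-back or slack in the pads.
- **Lever:** I pushed it to +x until the force jumped to about 12 N at the stop. After backing off, the red knob showed at pixel (211, 141) in the top view, against (210, 142) expected at 1.0 rad.
- **Bottle, beaker and rack:** they stand where they were. The networks put the bottle and rack within about 4 mm of their first positions. The beaker was not detected in the last check, but looks unmoved in both pictures. The arm was clear of everything at hand-in.

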